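# Set the flip tags on the stock rack

## Robot

A 7-joint arm with a two-finger parallel gripper is mounted at the origin on a cart in front of the work surface, level with it; the furniture and walls round the work are solid. World frame = base frame: x ahead of the robot, y to its left, z up, the work surface at z = 0. Lengths are in m, angles in degrees, forces in N, time in s.
With the tool pointing down it reaches from about 0.4 to 0.85 m from the base axis. Payload 4.4 kg.
Tool frame: the origin (TCP) lies between the finger pads; the fingertips stand r.nose_length ahead of it and the grasp point (between the pads) lies 3 mm ahead of it (r.nose_length is the distance from the TCP to the fingertips, in m); z points along the fingers, y is the line along which they close (so a half turn about z gives the same grasp; the last joint's range is limited). The gripper opens to 94 mm and grips with 3 to 60 N. Pads are 16 mm wide; open, the fingers measure 119 mm over their backs; the gripper's body (75 mm by 177 mm) begins 78 mm behind the grasp point.
Start: joints at [-79.572, 36.005, 2.206, 86.941, -1.547, 57.084, -1.146], TCP at [0.159, 0.63, 0.227] pointing down, gripper open.
Joint ranges: [-175.42, 175.42], [-21.48, 121.26], [-71.46, 75.88], [10.55, 141.38], [-63.04, 243.04], [13.31, 113.54], [-168.57, 168.57]. Speed limits (degrees/s): [147.25, 147.25, 180, 180, 180, 180, 180].

## Interface

Orientations are given as [roll, pitch, yaw] about the fixed x, y, z axes, in that order (R = Rz(yaw) Ry(pitch) Rx(roll)).
In Python, from plant import r gives the robot as it stands.
- The arm moves only by the tool drive_tool, never from a script. Its argument "motion" is a list of rows, each an object with "dp": the shift along the tool's x, y, z in m, a list of three; "twist": the turn about the tool's z in degrees; "gripper": the closure, from -1 (fully open) to 1 (shut). In form: [{"dp": [dx, dy, dz], "twist": twist, "gripper": gripper}, ...]. A call has exactly 5 rows; each row shifts and turns the commanded pose from where the row before left it, along the tool's axes as they then stand; what a row does not reach is not made up. A row lasts 1/8 s, in which the tool goes at most 62.5 mm and 10.7 degrees, less where a joint would pass 70% of its speed; a pose out of reach is approached as far as the arm can. A call with a gripper value outside its range is refused whole. The fingers move at their own pace and stop on an object; the grip force is fixed at half the most. Time passes only in rows, so rows that do not move let the fingers close, or fill a call up. It gives the time, the measured TCP pose, the force, the opening and the grip force at its end, in the units of the state.
- r.observe(): the state, without advancing time (a new reading comes with each control period).
- r.camera(name): name is "scene" or "top" or "wrist"; returns (picture, depth): 400x640x3 uint8, red, green, blue; 400x640 float32, m along the optical axis (not along the pixel's ray), 0 where there is no reading.
- r.camera_model(name): a dict with "mtx" (3x3 intrinsics, pixels), "R" (3x3) and "t" (3): a world point X has camera coordinates R X + t. Camera axes: x right, y down, z forward; pixel columns grow to the right and rows downward; lengths in m; the calibration is good to about 2 mm. A picture is of the moment at which its call begins: read the wrist's pose just before it. camera_model takes no time and is no camera call; for the wrist camera it gives the pose at the moment of the call.
- r.hand_in(): hands the job in; it is judged then, once.
The state is a dict: "t": time; "joints": joint angles; "joint_velocities": joint speeds; "effort": joint torques, N m; "tcp_pos": TCP position; "orientation": TCP orientation; "ft_force": force on the tool from outside, world axes, zero at the start; "ft_torque": the same for the moment, N m; "grip_width": finger opening in m; "finger_force": force on a finger pad.
Only numpy, scipy, OpenCV 4.12 (cv2) and the standard library are available. Lean on these libraries where they do the work, as an engineer would, in place of code of your own. Each camera call takes 0.05 s, during which the arm holds its last target. There are 200 camera calls.

## Task

Put the stock tags on the bin rack right: above each of the full bins the tag must show all green, above each empty or nearly empty bin all red. Push every wrong tag over with a fingertip or the outside of the fingers, like turning a page by the ear that stands up above its plate, until it lies flat on its other side; do not take a tag between the fingers. Leave the bins, what is in them and the things beside the rack where they are.

Things in the scene. Friction and masses are not known exactly. Their poses are not given: they have to be found in the camera images.
- bin_bolts: blue open-front parts bin FULL: heaped to the top with bolts. Loose on the rack; 130 deep (x), 112 wide (y), 70 tall. Origin: centre of its underside; x axis from its low front to its back. Its tag is the one straight behind and above it: in plan that tag's pivot point is 99 mm along x from the bin's origin (the next tags 120 mm to either side).
- bin_cartons: blue open-front parts bin FULL: filled by two green screw cartons, one behind the other. Loose on the rack; 130 deep (x), 112 wide (y), 70 tall. Origin: centre of its underside; x axis from its low front to its back. Its tag is the one straight behind and above it: in plan that tag's pivot point is 99 mm along x from the bin's origin (the next tags 120 mm to either side).
- bin_empty: blue open-front parts bin, EMPTY. Loose on the rack; 130 deep (x), 112 wide (y), 70 tall. Origin: centre of its underside; x axis from its low front to its back. Its tag is the one straight behind and above it: in plan that tag's pivot point is 99 mm along x from the bin's origin (the next tags 120 mm to either side).
- bin_leftover: blue open-front parts bin, NEARLY EMPTY: only two bolts on its floor. Loose on the rack; 130 deep (x), 112 wide (y), 70 tall. Origin: centre of its underside; x axis from its low front to its back. Its tag is the one straight behind and above it: in plan that tag's pivot point is 99 mm along x from the bin's origin (the next tags 120 mm to either side).
- carton0: loose green screw carton 56x85x58, front one in its bin; origin centre of underside
- carton1: loose green screw carton 56x85x58, rear one in its bin; origin centre of underside
- tape_measure: yellow tape measure 44x83x66, loose on the bench right of the rack; origin centre of underside
- pliers_red: red-handled pliers 50x167x16, loose on the bench left of the rack; origin centre of underside
- tag0 (a joint): page of a flip tag, turning like a book page on an upright hinge pin in the middle of a plate whose left field is green, right field red. 0 = page flat on the left (+y) field, all shows red; 3.14 = flat on the right field, all shows green; in between its free edge sweeps round on the robot's side. Past the middle (1.57) it drops flat by its own weight. Stops at both ends; 0.1 N at the ear moves it
- tag0_ear (a point): centre of the ear of page tag0, moving with it: the ear stands up past the plate's top edge, 32 wide, 36 tall, 3 thick. The point is 36 mm from the hinge line, 18 mm past that edge. x axis square to the page, y from hinge to free edge, z along the hinge. Behind the ears is free space for a finger pointing down; ears of neighbours stay 14 mm or more apart
- tag0_pivot (a point): fixed point on tag0's hinge line, level with the top edge of its plate (110 wide, 58 tall), 182 mm above the bench. Axes: x level, into the rack away from the robot, y to the left along the rack, z up. Hinge and plate lean back 15 degrees: the line runs towards (0.26, 0, 0.97). The plate's back is 10 mm behind it; bins and contents stay below 115 mm
- tag1 (a joint): page of a flip tag, turning like a book page on an upright hinge pin in the middle of a plate whose left field is green, right field red. 0 = page flat on the left (+y) field, all shows red; 3.14 = flat on the right field, all shows green; in between its free edge sweeps round on the robot's side. Past the middle (1.57) it drops flat by its own weight. Stops at both ends; 0.1 N at the ear moves it
- tag1_ear (a point): centre of the ear of page tag1, moving with it: the ear stands up past the plate's top edge, 32 wide, 36 tall, 3 thick. The point is 36 mm from the hinge line, 18 mm past that edge. x axis square to the page, y from hinge to free edge, z along the hinge. Behind the ears is free space for a finger pointing down; ears of neighbours stay 14 mm or more apart
- tag1_pivot (a point): fixed point on tag1's hinge line, level with the top edge of its plate (110 wide, 58 tall), 182 mm above the bench. Axes: x level, into the rack away from the robot, y to the left along the rack, z up. Hinge and plate lean back 15 degrees: the line runs towards (0.26, 0, 0.97). The plate's back is 10 mm behind it; bins and contents stay below 115 mm
- tag2 (a joint): page of a flip tag, turning like a book page on an upright hinge pin in the middle of a plate whose left field is green, right field red. 0 = page flat on the left (+y) field, all shows red; 3.14 = flat on the right field, all shows green; in between its free edge sweeps round on the robot's side. Past the middle (1.57) it drops flat by its own weight. Stops at both ends; 0.1 N at the ear moves it
- tag2_ear (a point): centre of the ear of page tag2, moving with it: the ear stands up past the plate's top edge, 32 wide, 36 tall, 3 thick. The point is 36 mm from the hinge line, 18 mm past that edge. x axis square to the page, y from hinge to free edge, z along the hinge. Behind the ears is free space for a finger pointing down; ears of neighbours stay 14 mm or more apart
- tag2_pivot (a point): fixed point on tag2's hinge line, level with the top edge of its plate (110 wide, 58 tall), 182 mm above the bench. Axes: x level, into the rack away from the robot, y to the left along the rack, z up. Hinge and plate lean back 15 degrees: the line runs towards (0.26, 0, 0.97). The plate's back is 10 mm behind it; bins and contents stay below 115 mm
- tag3 (a joint): page of a flip tag, turning like a book page on an upright hinge pin in the middle of a plate whose left field is green, right field red. 0 = page flat on the left (+y) field, all shows red; 3.14 = flat on the right field, all shows green; in between its free edge sweeps round on the robot's side. Past the middle (1.57) it drops flat by its own weight. Stops at both ends; 0.1 N at the ear moves it
- tag3_ear (a point): centre of the ear of page tag3, moving with it: the ear stands up past the plate's top edge, 32 wide, 36 tall, 3 thick. The point is 36 mm from the hinge line, 18 mm past that edge. x axis square to the page, y from hinge to free edge, z along the hinge. Behind the ears is free space for a finger pointing down; ears of neighbours stay 14 mm or more apart
- tag3_pivot (a point): fixed point on tag3's hinge line, level with the top edge of its plate (110 wide, 58 tall), 182 mm above the bench. Axes: x level, into the rack away from the robot, y to the left along the rack, z up. Hinge and plate lean back 15 degrees: the line runs towards (0.26, 0, 0.97). The plate's back is 10 mm behind it; bins and contents stay below 115 mm

How it is judged (in metres and radians):
At the end, for the whole second after the job is handed in: Each tag whose bin is full (bolts or cartons) lies flat on its right side, all green (joint over 2.99 rad); each other tag lies flat on its left side, all red (joint under 0.15 rad); the tags are still; bins, cartons, tape measure and pliers are within 20 mm of where they stood (((horizontal distance between any of bin_bolts, bin_cartons and tag0_pivot below 0.125 m and value of joint tag0 above 2.99159 rad) or (not (horizontal distance between any of bin_bolts, bin_cartons and tag0_pivot below 0.125 m) and value of joint tag0 below 0.15 rad)) and ((horizontal distance between any of bin_bolts, bin_cartons and tag1_pivot below 0.125 m and value of joint tag1 above 2.99159 rad) or (not (horizontal distance between any of bin_bolts, bin_cartons and tag1_pivot below 0.125 m) and value of joint tag1 below 0.15 rad)) and ((horizontal distance between any of bin_bolts, bin_cartons and tag2_pivot below 0.125 m and value of joint tag2 above 2.99159 rad) or (not (horizontal distance between any of bin_bolts, bin_cartons and tag2_pivot below 0.125 m) and value of joint tag2 below 0.15 rad)) and ((horizontal distance between any of bin_bolts, bin_cartons and tag3_pivot below 0.125 m and value of joint tag3 above 2.99159 rad) or (not (horizontal distance between any of bin_bolts, bin_cartons and tag3_pivot below 0.125 m) and value of joint tag3 below 0.15 rad)) and velocity of joint tag0 between -0.05 and 0.05 rad/s and velocity of joint tag1 between -0.05 and 0.05 rad/s and velocity of joint tag2 between -0.05 and 0.05 rad/s and velocity of joint tag3 between -0.05 and 0.05 rad/s and distance of each of bin_bolts, bin_cartons, bin_empty, bin_leftover, carton0, carton1, tape_measure, pliers_red from where it was at the start of the episode below 0.02 m); the robot touches nothing.
It fails at once if a bin, a carton, the tape measure or the pliers is shifted or lifted by more than 25 mm (distance of any of bin_bolts, bin_cartons, bin_empty, bin_leftover, carton0, carton1, tape_measure, pliers_red from where it was at the start of the episode above 0.025 m).
It fails at once if a tag is taken between the fingers (the ear touched while it stands between the pads, within 4 mm of the grasp point's plane) ((contact force between the fingers and tag0 above 0.2 N and x of the grasp point in the frame of tag0_ear between -0.004 and 0.004 m and y of the grasp point in the frame of tag0_ear between -0.014 and 0.014 m and z of the grasp point in the frame of tag0_ear between -0.022 and 0.022 m) or (contact force between the fingers and tag1 above 0.2 N and x of the grasp point in the frame of tag1_ear between -0.004 and 0.004 m and y of the grasp point in the frame of tag1_ear between -0.014 and 0.014 m and z of the grasp point in the frame of tag1_ear between -0.022 and 0.022 m) or (contact force between the fingers and tag2 above 0.2 N and x of the grasp point in the frame of tag2_ear between -0.004 and 0.004 m and y of the grasp point in the frame of tag2_ear between -0.014 and 0.014 m and z of the grasp point in the frame of tag2_ear between -0.022 and 0.022 m) or (contact force between the fingers and tag3 above 0.2 N and x of the grasp point in the frame of tag3_ear between -0.004 and 0.004 m and y of the grasp point in the frame of tag3_ear between -0.014 and 0.014 m and z of the grasp point in the frame of tag3_ear between -0.022 and 0.022 m)).
It also fails if it takes over 54 s, if anything falls off the work surface, if the arm or the gripper's body presses on something with over 40 N, if the wrist force passes 120 N, or if a joint passes its speed limit or range.

## Working session

There is one attempt and no reset: what is moved stays moved. The work goes in short steps, Python scripts to look and compute and a tool call to move; the robot and the scene stay as the last step left them, time stands still between calls to the robot, and variables do not carry over. Pictures are saved under pics/ and viewed, at most 10 in all, crops included, and the job is handed in when it is done.

Besides the shell and the picture viewer there is one more tool, called after "Call:" by a JSON object that holds its "fn" and its "kwargs". drive_tool: Moves the arm, as the interface text tells. Its arguments: {"type":"object","properties":{"motion":{"type":"array","items":{"type":"object","properties":{"dp":{"type":"array","items":{"type":"number"}},"twist":{"type":"number"},"gripper":{"type":"number"}}}}},"required":["motion"]}

```bash
mkdir -p pics
python3 - <<'E'
from plant import r
import cv2,numpy as np
s=r.observe();print(s['t'],s['tcp_pos'],s['orientation'],s['grip_width'],r.nose_length)
for n in('scene','top'):
    p,d=r.camera(n);cv2.imwrite(f'pics/{n}0.png',p[:,:,::-1]);np.save(f'pics/{n}0.npy',d)
    m=r.camera_model(n);print(n,m)
E
```

```text
0.0 [0.15926544 0.62955782 0.22658685] [-1.79895111e+02  3.76276678e-03  1.65803400e+02] 0.09381652261012972 0.022
scene {'mtx': array([[400.51583135,   0.        , 321.07811792],
       [  0.        , 400.51583135, 205.87228058],
       [  0.        ,   0.        ,   1.        ]]), 'R': array([[ 0.75061879, -0.66042668,  0.02019961],
       [-0.46816276, -0.55317387, -0.68907351],
       [ 0.46625643,  0.50777482, -0.72440988]]), 't': array([-0.44736227,  0.28254628,  1.31836158])}
top {'mtx': array([[392.26041577,   0.        , 322.81192732],
       [  0.        , 392.26041577, 192.61694258],
       [  0.        ,   0.        ,   1.        ]]), 'R': array([[-1.11546709e-02, -9.99933282e-01, -3.00088202e-03],
       [-9.81987034e-01,  1.15204675e-02, -1.88596775e-01],
       [ 1.88618764e-01,  8.43092263e-04, -9.82050025e-01]]), 't': array([-0.08155531,  0.53306783,  1.35465461])}
```

View pics/scene0.png

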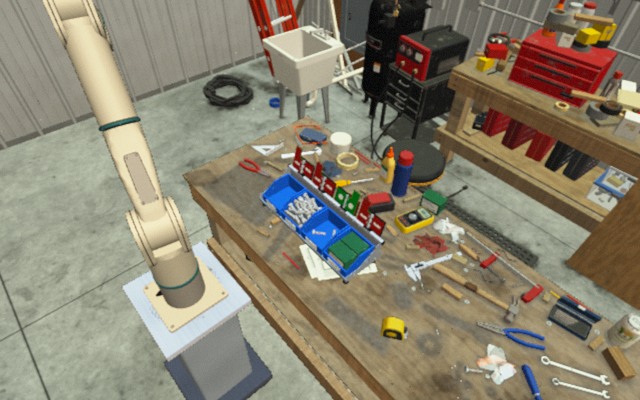

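View pics/top0.png

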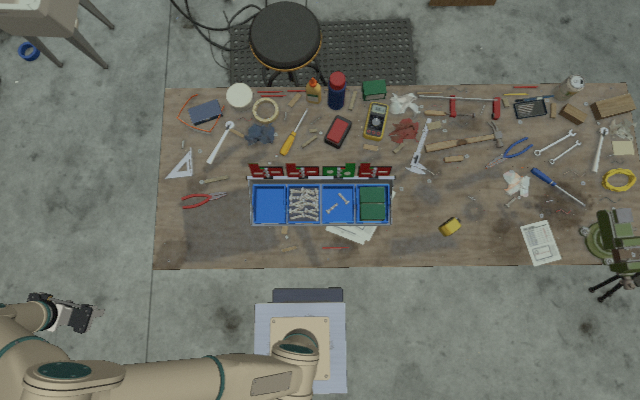

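The top view shows, left to right: an empty bin (col 269), bolts (303), two-bolt leftover (339) and cartons (373). The tags above them read red, red, green, red, so the last three look wrong. I'll zoom in and measure.

```bash
cat > h.py <<'E'
import numpy as np
def to_world(m,u,v,d):
    return m['R'].T@(np.linalg.inv(m['mtx'])@[u*d,v*d,d]-m['t'])
def ray_z(m,u,v,z):
    c=-m['R'].T@m['t'];w=m['R'].T@np.linalg.inv(m['mtx'])@[u,v,1];return c+w*(z-c[2])/w[2]
E
python3 - <<'E'
from plant import r
import cv2,numpy as np
from h import *
p=cv2.imread('pics/top0.png');d=np.load('pics/top0.npy');m=r.camera_model('top')
c=p[155:235,240:405];cv2.imwrite('pics/topc.png',cv2.resize(c,None,fx=4.8,fy=4.8,interpolation=cv2.INTER_CUBIC))
# world map: points with z>0.185 (ears)
v,u=np.mgrid[150:235,235:410];D=d[150:235,235:410]
P=(np.stack([(u-m['mtx'][0,2])/m['mtx'][0,0]*D,(v-m['mtx'][1,2])/m['mtx'][1,1]*D,D],-1)-m['t'])@m['R']
for lo,hi in((.19,.26),(.172,.188)):
    k=((P[...,2]>lo)&(P[...,2]<hi)).astype(np.uint8)
    n,l,s,_=cv2.connectedComponentsWithStats(k)
    for i in range(1,n):
        if s[i,4]>5:
            q=P[l==i];print(lo,s[i],q.mean(0).round(4),q.min(0).round(4),q.max(0).round(4))
E
```

```text
0.19 [13 13 11  6 53] [0.5954 0.1368 0.205 ] [0.5888 0.1209 0.1906] [0.6001 0.1533 0.2222]
0.19 [50 13 11  6 47] [0.5942 0.0168 0.2069] [0.5874 0.0012 0.1909] [0.5981 0.0321 0.2211]
0.19 [110  13  10   6  51] [ 0.5918 -0.175   0.2053] [ 0.5856 -0.1901  0.1906] [ 0.5963 -0.1597  0.2224]
0.19 [125  13  10   5  46] [ 0.5918 -0.2231  0.2062] [ 0.5869 -0.2385  0.1906] [ 0.5955 -0.2077  0.2217]
0.172 [ 15  16  33   5 106] [0.5928 0.099  0.1795] [0.5857 0.0459 0.1721] [0.5993 0.1502 0.188 ]
0.172 [ 51  16  33   5 103] [ 0.5913 -0.022   0.179 ] [ 0.5839 -0.073   0.1721] [0.5976 0.0329 0.1876]
0.172 [ 87  16  33   6 106] [ 0.5899 -0.1386  0.1794] [ 0.5806 -0.1911  0.172 ] [ 0.5969 -0.086   0.1866]
0.172 [123  16  34   5 104] [ 0.5889 -0.2572  0.179 ] [ 0.5816 -0.3137  0.172 ] [ 0.5953 -0.2046  0.1878]
```

View pics/topc.png

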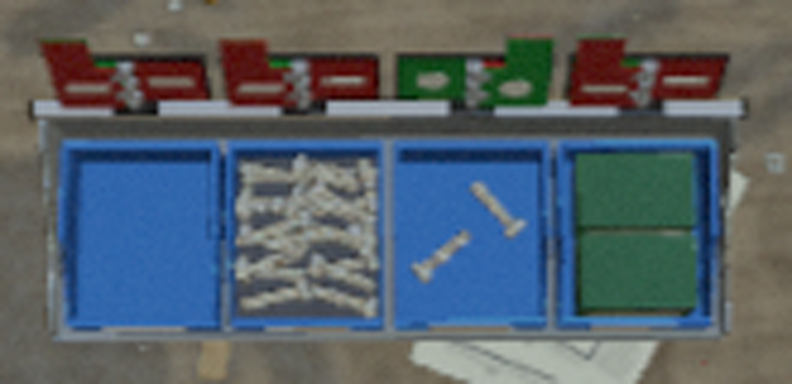

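The crop confirms it. B (y≈-0.02) must go right, C (y≈-0.139) must go left and D (y≈-0.258) must go right. First I'll lift, close the gripper and turn towards yaw 90.

Call:
{"fn": "drive_tool", "kwargs": {"motion": [{"dp": [0, 0, -0.015], "twist": 10, "gripper": 1}, {"dp": [0, 0, -0.015], "twist": 10, "gripper": 1}, {"dp": [0, 0, -0.015], "twist": 10, "gripper": 1}, {"dp": [0, 0, -0.015], "twist": 10, "gripper": 1}, {"dp": [0, 0, -0.015], "twist": 10, "gripper": 1}]}}

```text
t: 0.72
tcp_pos: [0.1592, 0.6299, 0.3024]
orientation: [-180.0, 0.0, 115.5]
ft_force: [0.3, 0.5, 1.0]
grip_width: 0.0476
finger_force: 0.0
```

Call:
{"fn": "drive_tool", "kwargs": {"motion": [{"dp": [0, 0, 0], "twist": 10, "gripper": 1}, {"dp": [0, 0, 0], "twist": 10, "gripper": 1}, {"dp": [0, 0, 0], "twist": 5.5, "gripper": 1}, {"dp": [-0.04, 0.04, 0], "twist": 0, "gripper": 1}, {"dp": [-0.04, 0.04, 0], "twist": 0, "gripper": 1}]}}

```text
t: 1.35
tcp_pos: [0.2401, 0.5496, 0.3017]
orientation: [180.0, 0.1, 90.4]
ft_force: [1.4, -0.7, -0.6]
grip_width: 0.0007
finger_force: 0.0
```

Call:
{"fn": "drive_tool", "kwargs": {"motion": [{"dp": [-0.048, 0.038, 0], "twist": 0, "gripper": 1}, {"dp": [-0.048, 0.038, 0], "twist": 0, "gripper": 1}, {"dp": [-0.048, 0.038, 0], "twist": 0, "gripper": 1}, {"dp": [-0.048, 0.038, 0], "twist": 0, "gripper": 1}, {"dp": [-0.048, 0.038, 0], "twist": 0, "gripper": 1}]}}

```text
t: 1.98
tcp_pos: [0.4318, 0.31, 0.3023]
orientation: [-180.0, 0.0, 90.3]
ft_force: [-0.3, 0.1, 0.7]
grip_width: 0.0005
finger_force: 0.0
```

Call:
{"fn": "drive_tool", "kwargs": {"motion": [{"dp": [-0.048, 0.038, 0], "twist": 0, "gripper": 1}, {"dp": [-0.048, 0.038, 0], "twist": 0, "gripper": 1}, {"dp": [-0.048, 0.038, 0], "twist": 0, "gripper": 1}, {"dp": [-0.048, 0.038, 0], "twist": 0, "gripper": 1}, {"dp": [-0.045, 0.02, 0], "twist": 0, "gripper": 1}]}}

```text
t: 2.6
tcp_pos: [0.6056, 0.0734, 0.3018]
orientation: [-180.0, 0.0, 90.3]
ft_force: [0.5, -1.0, -0.5]
grip_width: 0.0004
finger_force: 0.0
```

Call:
{"fn": "drive_tool", "kwargs": {"motion": [{"dp": [-0.055, 0.02, 0], "twist": 0, "gripper": 1}, {"dp": [0, 0.02, 0], "twist": 0, "gripper": 1}, {"dp": [0, 0, 0.03], "twist": 0, "gripper": 1}, {"dp": [0, 0, 0.03], "twist": 0, "gripper": 1}, {"dp": [0, 0, 0.023], "twist": 0, "gripper": 1}]}}

```text
t: 3.22
tcp_pos: [0.6438, 0.0208, 0.2176]
orientation: [-179.9, -0.0, 90.3]
ft_force: [0.4, 0.6, -0.1]
grip_width: 0.0006
finger_force: 0.0
```

Run:
```python
from plant import r
import cv2
p,d=r.camera('top');cv2.imwrite('pics/t1.png',cv2.resize(p[120:240,230:410,::-1],None,fx=4,fy=4))
```

```text
(no output)
```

View pics/t1.png

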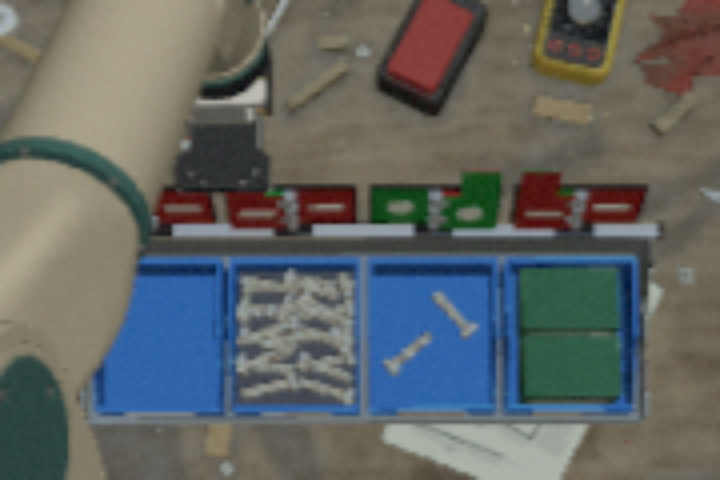

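Call:
{"fn": "drive_tool", "kwargs": {"motion": [{"dp": [0, -0.034, 0], "twist": 0, "gripper": 1}, {"dp": [0, -0.025, 0], "twist": 0, "gripper": 1}, {"dp": [-0.01, -0.02, 0], "twist": 0, "gripper": 1}, {"dp": [-0.013, -0.01, 0], "twist": 0, "gripper": 1}, {"dp": [-0.02, 0, 0], "twist": 0, "gripper": 1}]}}

```text
t: 3.9
tcp_pos: [0.5559, -0.0232, 0.2198]
orientation: [180.0, -0.0, 90.4]
ft_force: [0.7, 0.0, 0.2]
grip_width: 0.0005
finger_force: 0.0
```

Call:
{"fn": "drive_tool", "kwargs": {"motion": [{"dp": [-0.02, 0, 0], "twist": 0, "gripper": 1}, {"dp": [-0.01, 0.005, 0], "twist": 0, "gripper": 1}, {"dp": [0, 0, 0], "twist": 0, "gripper": 1}, {"dp": [0, 0, -0.03], "twist": 0, "gripper": 1}, {"dp": [0, 0, -0.03], "twist": 0, "gripper": 1}]}}

```text
t: 4.53
tcp_pos: [0.5609, -0.0518, 0.2797]
orientation: [-179.9, -0.0, 90.4]
ft_force: [0.8, 1.3, 0.3]
grip_width: 0.0006
finger_force: 0.0
```

Run:
```python
from plant import r
import cv2
p,d=r.camera('scene');cv2.imwrite('pics/t2.png',cv2.resize(p[140:280,250:400,::-1],None,fx=4,fy=4))
```

```text
(no output)
```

View pics/t2.png

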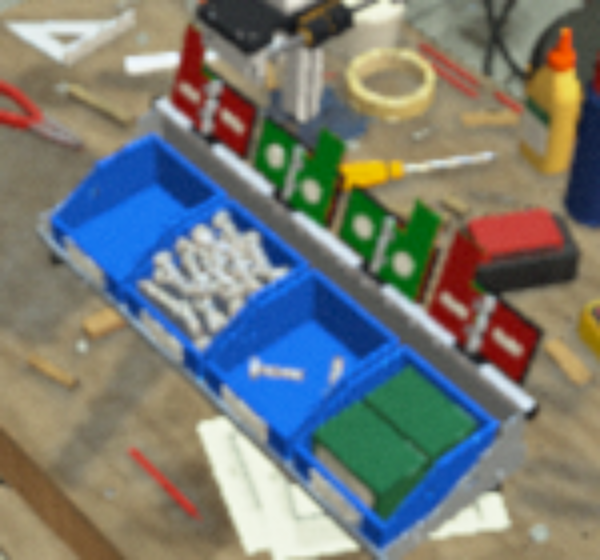

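Tag B now lies flat and green. Next is tag C, with the mirrored motion.

Call:
{"fn": "drive_tool", "kwargs": {"motion": [{"dp": [-0.045, 0.03, 0], "twist": 0, "gripper": 1}, {"dp": [-0.045, 0.03, 0], "twist": 0, "gripper": 1}, {"dp": [-0.04, 0.021, 0], "twist": 0, "gripper": 1}, {"dp": [0, 0, 0.03], "twist": 0, "gripper": 1}, {"dp": [0, 0, 0.032], "twist": 0, "gripper": 1}]}}

```text
t: 5.2
tcp_pos: [0.6433, -0.1823, 0.2161]
orientation: [180.0, -0.0, 90.3]
ft_force: [0.2, 0.9, 0.6]
grip_width: 0.0003
finger_force: 0.0
```

Call:
{"fn": "drive_tool", "kwargs": {"motion": [{"dp": [0, -0.035, 0], "twist": 0, "gripper": 1}, {"dp": [0, -0.026, 0], "twist": 0, "gripper": 1}, {"dp": [0.01, -0.02, 0], "twist": 0, "gripper": 1}, {"dp": [0.013, -0.01, 0], "twist": 0, "gripper": 1}, {"dp": [0.02, 0, 0], "twist": 0, "gripper": 1}]}}

```text
t: 5.82
tcp_pos: [0.5515, -0.1388, 0.2175]
orientation: [180.0, -0.0, 90.3]
ft_force: [1.3, 0.2, -0.3]
grip_width: 0.0001
finger_force: 0.0
```

Call:
{"fn": "drive_tool", "kwargs": {"motion": [{"dp": [0.02, 0, 0], "twist": 0, "gripper": 1}, {"dp": [0.01, 0.005, 0], "twist": 0, "gripper": 1}, {"dp": [0, 0, 0], "twist": 0, "gripper": 1}, {"dp": [0, 0, -0.03], "twist": 0, "gripper": 1}, {"dp": [0, 0, -0.03], "twist": 0, "gripper": 1}]}}

```text
t: 6.45
tcp_pos: [0.5563, -0.1107, 0.2779]
orientation: [-180.0, 0.1, 90.2]
ft_force: [0.1, 0.0, 0.5]
grip_width: 0.0003
finger_force: 0.0
```

Call:
{"fn": "drive_tool", "kwargs": {"motion": [{"dp": [-0.037, 0.03, 0], "twist": 0, "gripper": 1}, {"dp": [-0.037, 0.03, 0], "twist": 0, "gripper": 1}, {"dp": [-0.033, 0.026, 0], "twist": 0, "gripper": 1}, {"dp": [0, 0, 0.03], "twist": 0, "gripper": 1}, {"dp": [0, 0, 0.03], "twist": 0, "gripper": 1}]}}

```text
t: 7.08
tcp_pos: [0.643, -0.2183, 0.2165]
orientation: [180.0, 0.1, 90.2]
ft_force: [0.0, -0.4, 0.7]
grip_width: 0.0003
finger_force: 0.0
```

Call:
{"fn": "drive_tool", "kwargs": {"motion": [{"dp": [0, -0.036, 0], "twist": 0, "gripper": 1}, {"dp": [0, -0.026, 0], "twist": 0, "gripper": 1}, {"dp": [-0.01, -0.02, 0], "twist": 0, "gripper": 1}, {"dp": [-0.013, -0.01, 0], "twist": 0, "gripper": 1}, {"dp": [-0.02, 0, 0], "twist": 0, "gripper": 1}]}}

```text
t: 7.7
tcp_pos: [0.5511, -0.2609, 0.2177]
orientation: [180.0, 0.0, 90.3]
ft_force: [0.9, 0.3, 0.3]
grip_width: 0.0007
finger_force: 0.0
```

Call:
{"fn": "drive_tool", "kwargs": {"motion": [{"dp": [-0.02, 0, 0], "twist": 0, "gripper": 1}, {"dp": [-0.01, 0.005, 0], "twist": 0, "gripper": 1}, {"dp": [0, 0, 0], "twist": 0, "gripper": 1}, {"dp": [0, 0, -0.04], "twist": 0, "gripper": 1}, {"dp": [0, 0, -0.04], "twist": 0, "gripper": 1}]}}

```text
t: 8.32
tcp_pos: [0.5564, -0.2886, 0.2978]
orientation: [-179.9, -0.1, 90.4]
ft_force: [1.5, -0.2, 1.2]
grip_width: 0.0003
finger_force: 0.0
```

Call:
{"fn": "drive_tool", "kwargs": {"motion": [{"dp": [0, -0.03, -0.04], "twist": 0, "gripper": 1}, {"dp": [0, -0.03, -0.04], "twist": 0, "gripper": 1}, {"dp": [0, 0, 0], "twist": 0, "gripper": 1}, {"dp": [0, 0, 0], "twist": 0, "gripper": 1}, {"dp": [0, 0, 0], "twist": 0, "gripper": 1}]}}

```text
t: 8.95
tcp_pos: [0.4967, -0.2889, 0.3758]
orientation: [-179.9, -0.1, 90.4]
ft_force: [-0.3, -0.6, -0.6]
grip_width: 0.0003
finger_force: 0.0
```

Run:
```python
from plant import r
import cv2
p,d=r.camera('scene');cv2.imwrite('pics/t3.png',cv2.resize(p[140:280,250:400,::-1],None,fx=4,fy=4))
```

```text
(no output)
```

View pics/t3.png

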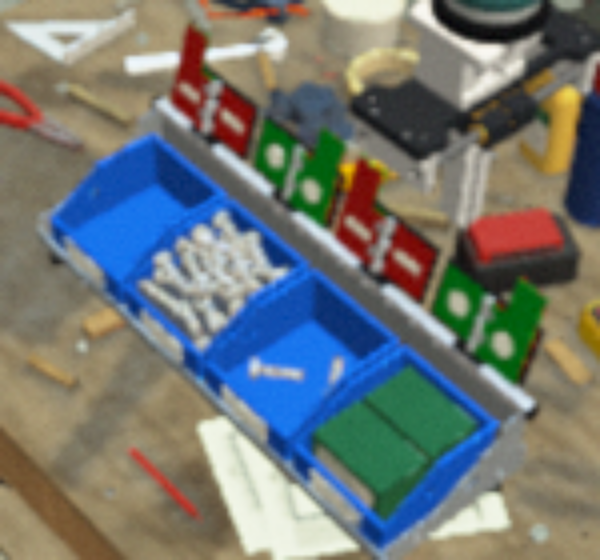

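The tags now read red, green, red, green, all flat, and the bins have not moved. I'm handing it in.

```bash
python3 -c "
from plant import r
print(r.hand_in())"
```

```text
the job is handed in; nothing more can be done
None
```

I turned the three wrong tags, and the last picture shows all four flat and matching their bins (empty red, bolts green, leftover red, cartons green); the job is handed in, but no verdict came back.

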